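# Start up the frame-polishing spindle

## Task

Start the polishing spindle from the loose switch boxes on the bench, pressing with a fingertip: first push the raised end of the mains rocker fully down, then push the square dust-extraction key fully down so that it stays down, then press the small round start button fully down, hold it for at least half a second and let it spring back up. Leave the big mushroom-headed stop button unpressed, and do not pick up, lift or shift the boxes or any of the other things on the bench.

Things in the scene. Friction and masses are not known exactly. Their poses are not given: they have to be found in the camera images.
- rocker_box: Loose die-cast switch box standing on the bench, grey, 104 mm (its x) by 76 mm (its y), top face 45 mm above the bench, 0.5 to 0.9 kg, on rubber feet. Origin: centre of its underside, z up. It carries the rocker in the middle of its top; a small white half-round lens, 12 mm across, sits at its +x end, beside the raised end of the rocker. The box may stand at any yaw.
- rocker_raised_end (a point): Point on the black rocker's raised half (the end that must go down), mid-width, 20 mm out from the pivot line; moves with it: about 63 mm above the bench at the start, 56 mm when home. The rocker is a shallow V, 60 mm long (box x) by 30 mm wide, two flat halves. At the start this half slopes up by 0.36 rad to its end, the other lies level at 56 mm; pushed home, this half lies level.
- rocker (a joint): Angle of the rocker (rad): 0 = off, raised end up; 0.36 = on, raised end fully down against its stop. Stiff (0.05 N m, about 2 to 3 N at the raised half); stays where it is left.
- key_box: Loose die-cast switch box standing on the bench, grey, 104 mm (its x) by 76 mm (its y), top face 45 mm above the bench, 0.5 to 0.9 kg, on rubber feet. Origin: centre of its underside, z up. It carries the square key in the middle of its top. Any yaw.
- key_top (a point): Centre of the top face of the black square key, 34 by 34 mm; 61 mm above the bench when up, 54 mm when fully down. Moves with the key.
- key (a joint): Downward travel of the square key (m): 0 = up, 0.007 = fully down against its stop. Needs about 3 N; stays where it is left.
- start_box: Loose die-cast switch box standing on the bench, grey, 104 mm (its x) by 76 mm (its y), top face 45 mm above the bench, 0.5 to 0.9 kg, on rubber feet. Origin: centre of its underside, z up. It carries the round start button in the middle of its top. Any yaw.
- start_top (a point): Centre of the flat top of the small black round start button, 24 mm across; 61 mm above the bench when up, 54 mm when fully down. Moves with the button.
- start (a joint): Downward travel of the start button (m): 0 = up, 0.007 = fully down. Spring return: 1.5 N to begin, 5 N fully down.
- stop_box: Loose die-cast switch box standing on the bench, grey, 104 mm (its x) by 76 mm (its y), top face 45 mm above the bench, 0.5 to 0.9 kg, on rubber feet. Origin: centre of its underside, z up. It carries the mushroom stop button in the middle of its top. Any yaw. Not part of the work.
- stop_top (a point): Top centre of the black mushroom-headed stop button, 54 mm across, 69 mm above the bench. Must not be pressed.
- stop (a joint): Downward travel of the stop button (m): 0 = up, 0.006 = fully down. Spring return.
- jar_center (a point): Centre (55 mm up) of a closed amber glass jar, 70 mm across, 110 mm tall, loose. Not part of the work.
- beaker_center (a point): Centre (45 mm up) of an open wooden beaker, 56 mm across, 90 mm tall, loose. Not part of the work.
- eyeframe_center (a point): Centre of a loose wooden spectacle front lying flat, about 130 mm long (its y) by 50 mm, 8 mm thick, dark wood. Not part of the work.
Not all that is in view belongs to the job. What is shaped like the start_box but blue is not meant.

How it is judged:
By the outcome, as a careful person would: the job done as asked, in the order asked, and still so for the second after the job is handed in, with the robot touching nothing.
It also fails if it takes over 51 s, if anything falls off the work surface, if the arm or the gripper's body presses on something with over 40 N, if the wrist force passes 120 N, or if a joint passes its speed limit or range.

## Robot

A 6-joint arm with a two-finger parallel gripper is mounted at the origin on the work surface. World frame = base frame: x ahead of the robot, y to its left, z up, the work surface at z = 0. Lengths are in m, angles in rad, forces in N, time in s.
With the tool pointing down it reaches from about 0.25 to 0.775 m from the base axis. Payload 4 kg.
Tool frame: the origin (TCP) lies at the very end of the fingers, on their centre line; the grasp point (between the pads) lies 19 mm behind it; z points along the fingers, y is the direction in which the jaws open and shut (so a half turn about z gives the same grasp; the last joint's range is limited). The gripper opens to 94 mm and grips with 3 to 60 N. Pads are 16 mm wide; open, the fingers measure 119 mm over their backs; the gripper's body (75 mm by 177 mm) begins 78 mm behind the grasp point.
Start: joints at [1.069, 0.087, 1.371, -0, 1.684, -0.103], TCP at [0.214, 0.507, 0.206] pointing down, gripper open.
Joint ranges: [-3.1, 3.1], [-0.76, 2.03], [0.27, 2.55], [-1.08, 4.22], [0.17, 2.65], [-2.57, 2.57]. Speed limits (rad/s): [2.79, 2.79, 3.14, 3.14, 3.14, 3.14].

## Interface

Orientations are given as [roll, pitch, yaw] about the fixed x, y, z axes, in that order (R = Rz(yaw) Ry(pitch) Rx(roll)).
In Python, from bench import robot, snapshot, calibration gives the robot as it stands. The module is installed in compiled form; this text tells all that it offers.
- The arm moves only by the tool servo_tool, never from a script. Its argument "series" is text: rows parted by semicolons, each of 5 numbers parted by spaces: the closure, from -1 (fully open) to 1 (shut), then the shift along the tool's x, y, z in cm, then the turn about the tool's z in rad. A call has 1 to 20 rows; each row is the pose to reach, as a shift and turn from the pose commanded when the call began, along the tool's axes at that moment; what a row does not reach only later rows make up. A row lasts 1/12 s, in which the tool goes at most 41.7 mm and 7.16 degrees, less where a joint would pass 70% of its speed; a pose out of reach is approached as far as the arm can. A call with a gripper value outside its range is refused whole. The fingers move at their own pace and stop on an object; the grip force is fixed at half the most. Time passes only in rows, so rows that repeat a pose let the fingers close. It gives the time, the measured TCP pose, the force and the opening at its end, in the units of the state.
- robot.get_obs(): the state, without advancing time (a new reading comes with each control period).
- snapshot(name): name is "side" or "top" or "wrist"; returns (picture, depth): 480x640x3 uint8, red, green, blue; 480x640 float32, m along the optical axis (not along the pixel's ray), 0 where there is no reading.
- calibration(name): a dict with "fx", "fy", "cx", "cy" (pixels), "k1" (the pictures are not rectified: a ray, as slopes to the right and down, at radius r is drawn at 1 + k1 r^2 times it, then the intrinsics apply), "rvec" (rotation vector, rad) and "tvec" (3), from world to camera coordinates, as OpenCV has them; the wrist camera has in their place "tool_from_camera" (4x4, takes a point from camera to tool coordinates, whose origin is the TCP and whose axes are the flange's). Camera axes: x right, y down, z forward; pixel columns grow to the right and rows downward; lengths in m; the calibration is good to about 2 mm. A picture is of the moment at which its call begins: read the wrist's pose just before it. calibration takes no time and is no camera call.
- robot.close_job(): hands the job in, once; it reports no verdict.
The state is a dict: "time": time; "joint_positions": joint angles; "qvel": joint speeds; "joint_torque": joint torques, N m; "tool_pos": TCP position; "ee_rot": TCP orientation; "wrist_force": force on the tool from outside, world axes, zero at the start; "wrist_torque": the same for the moment, N m; "width": finger opening in m.
Only numpy, scipy, OpenCV 4.12 (cv2) and the standard library are available. Lean on these libraries where they do the work, as an engineer would, in place of code of your own. Each camera call takes 0.05 s, during which the arm holds its last target. There are 200 camera calls.

## Working session

There is one attempt and no reset: what is moved stays moved. The work goes in short steps, Python scripts to look and compute and a tool call to move; the robot and the scene stay as the last step left them, time stands still between calls to the robot, and variables do not carry over. Pictures are saved under pics/ and viewed, about 8 in all and at most 12, crops included, and the job is handed in when it is done.

Besides the shell and the picture viewer there is one more tool, called after "Request:" as a command line: name --argument value ..., lists and objects as JSON in quotes. servo_tool: Moves the arm, as the interface text tells. Its arguments: {"type":"object","properties":{"series":{"type":"string"}},"required":["series"]}

```bash
mkdir -p pics; cat > h.py <<'E'
import numpy as np, cv2
from bench import robot, snapshot, calibration
def pix2world(c,u,v,d):
    x,y=(u-c['cx'])/c['fx'],(v-c['cy'])/c['fy']
    X,Y=x,y
    for _ in range(20):
        s=1+c['k1']*(X*X+Y*Y); X,Y=x/s,y/s
    R=cv2.Rodrigues(np.array(c['rvec'],float))[0]
    return R.T@(np.array([X*d,Y*d,d])-np.array(c['tvec'],float).ravel())
def onplane(c,u,v,z):
    a=pix2world(c,u,v,0.0);b=pix2world(c,u,v,1.0)
    return a+(b-a)*(z-a[2])/(b[2]-a[2])
E
python3 - <<'E'
from h import *
for n in("top","side"):
    p,d=snapshot(n); cv2.imwrite(f"pics/{n}0.png",p[:,:,::-1]); np.save(f"pics/{n}0.npy",d)
o=robot.get_obs(); print(o)
E
```

```text
{'time': 0.1, 'joint_positions': array([ 1.06890352e+00,  8.78776159e-02,  1.37209973e+00, -8.35270349e-06,
        1.68363041e+00, -1.03089401e-01]), 'qvel': array([-0.00123623, -0.0023296 , -0.00285389, -0.00032708,  0.00034407,
        0.0011376 ]), 'joint_torque': array([ 2.58653286e-03, -3.41248190e+01, -3.03302622e+01,  7.19895260e-02,
        3.03813256e-02, -7.83802420e-05]), 'tool_pos': array([0.21333013, 0.50639196, 0.20442487]), 'ee_rot': array([-3.13958740e+00, -1.99109967e-04,  2.74278811e+00]), 'wrist_force': array([0.25214781, 0.57791443, 0.02749339]), 'wrist_torque': array([0.01517219, 0.01288278, 0.00025875]), 'width': 0.09410991351950605}
```

View pics/top0.png

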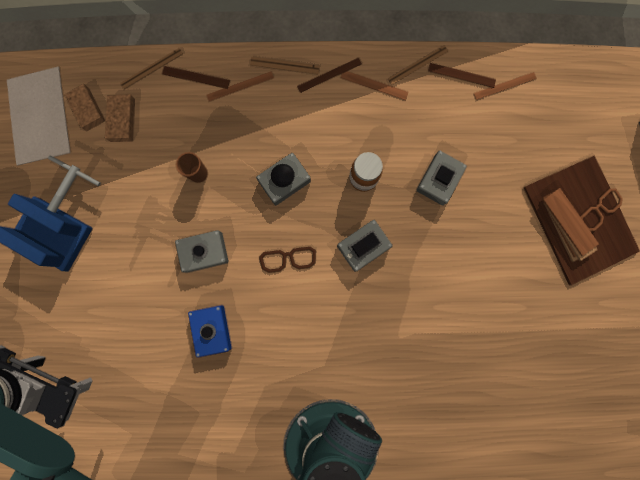

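View pics/side0.png

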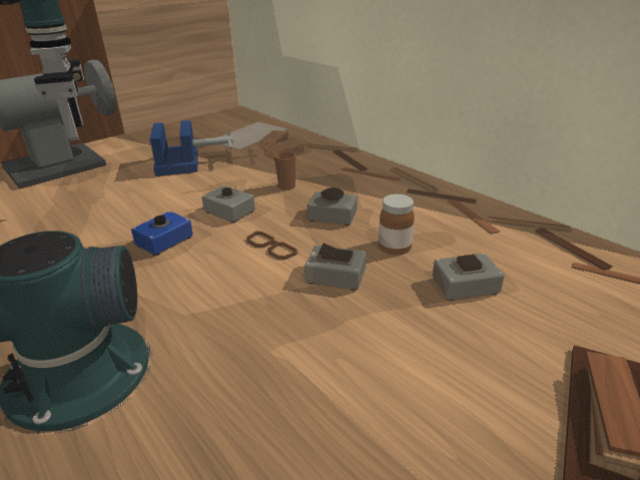

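The top view shows these candidates:
- **Start:** grey box with a small round button at (198,251). The blue look-alike at (208,332) is not meant.
- **Stop:** mushroom button at (283,175), to be avoided.
- **Rocker:** (366,244).
- **Key:** (444,176).

The side view agrees. Next I'll crop in closer and measure.

```bash
python3 - <<'E'
from h import *
p=cv2.imread("pics/top0.png"); d=np.load("pics/top0.npy"); c=calibration("top"); s=cv2.imread("pics/side0.png")
f=lambda im,u,v,w,h:cv2.resize(im[v:v+h,u:u+w],(400,300),interpolation=cv2.INTER_CUBIC)
cv2.imwrite("pics/c1.png",np.vstack([np.hstack([f(p,326,214,80,60),f(p,404,146,80,60)]),np.hstack([f(p,160,221,80,60),f(s,296,230,80,60)])]))
for n,u,v in(("rock",366,244),("key",444,176),("start",198,251),("stop",283,175),("jar",367,163),("beaker",190,160)):
    print(n,pix2world(c,u,v,d[v,u]).round(4))
print(c)
E
```

```text
rock [ 0.4624 -0.0842  0.0579]
key [ 0.6145 -0.2653  0.0627]
start [0.4512 0.2887 0.0649]
stop [0.6185 0.099  0.0704]
jar [ 0.633  -0.085   0.1106]
beaker [0.6612 0.3135 0.0534]
{'fx': 452.54228307469344, 'fy': 452.54228307469344, 'cx': 324.33615555527206, 'cy': 240.3432578443157, 'k1': -0.07625620586166586, 'rvec': array([ 2.16348287, -2.19396023,  0.11777952]), 'tvec': array([0.0147921 , 0.47502979, 1.02137064])}
```

View pics/c1.png

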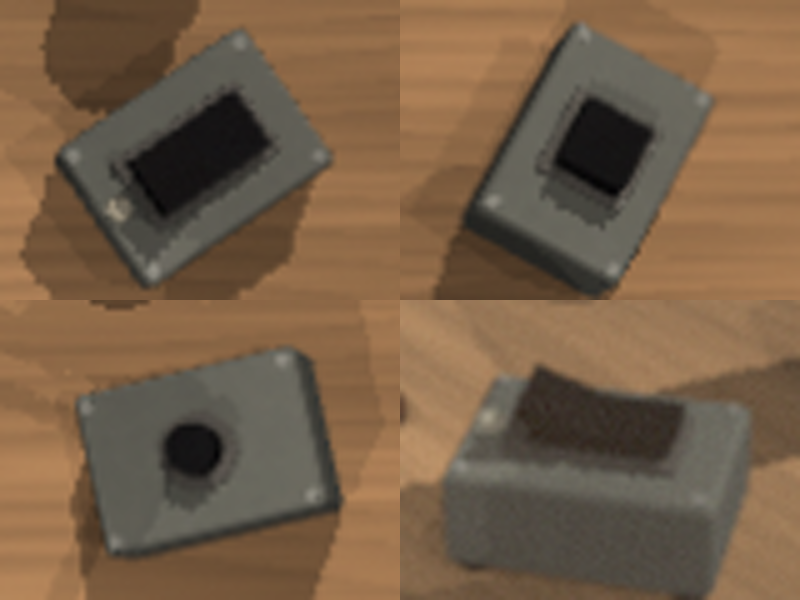

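The crop shows the lens at crop (117,210), about (349,256) in the image, so the lower-left half of the rocker is the raised one. The side crop shows the same end raised. Now I'll compute the targets.

```bash
python3 - <<'E'
from h import *
c=calibration("top"); 
R=np.array([[240,42],[318,157],[152,270],[72,157]])/5+[326,214]
K=np.array([[583,34],[703,101],[613,270],[492,201]])/5+[404-80,146]
S=np.array([[284,359],[312,494],[116,542],[86,407]])/5+[160,221-60]
W={n:np.array([onplane(c,u,v,.046) for u,v in P])[:,:2] for n,P in(("R",R),("K",K),("S",S))}
for n,P in W.items(): print(n,P.mean(0).round(4),np.linalg.norm(np.roll(P,-1,0)-P,axis=1).round(3))
r=W["R"]; l=onplane(c,349.4,256,.05)[:2]; x=(r[2]+r[3]-r[0]-r[1]);x/=np.linalg.norm(x); print("lens",l,"xaxis",x,"yaw",np.arctan2(x[1],x[0]),"target",r.mean(0)+.02*x)
k=onplane(c,404+(605-400)/5,146+146/5,.061); s=onplane(c,160+193/5,221+(449-300)/5,.061); ro=onplane(c,326+199/5,214+155/5,.059);print("rocker mid",ro,"key",k,"start",s)
for n in("K","S"):
    q=W[n]; print(n,"edges dir",[np.arctan2(*(q[(i+1)%4]-q[i])[::-1]).round(3) for i in range(4)])
E
```

```text
R [ 0.4606 -0.0835] [0.063 0.091 0.062 0.093]
K [ 0.6181 -0.2692] [0.064 0.092 0.064 0.091]
S [0.4524 0.2895] [0.063 0.091 0.063 0.092]
lens [ 0.43658312 -0.04712435] xaxis [-0.55042153  0.8348869 ] yaw 2.1536653716989775 target [ 0.44961089 -0.06675928]
rocker mid [ 0.46005782 -0.08356758  0.059     ] key [ 0.61678675 -0.26816213  0.061     ] start [0.45192926 0.28841792 0.061     ]
K edges dir [np.float64(-2.099), np.float64(2.615), np.float64(1.034), np.float64(-0.528)]
S edges dir [np.float64(-2.931), np.float64(1.798), np.float64(0.234), np.float64(-1.346)]
```

Request:
servo_tool --series "1 -2 -2 0 0.05;1 -5 -5 0 0.12;1 -8 -8 0 0.2;1 -11 -11 0 0.3;1 -14 -14 0 0.4;1 -17 -17 0 0.5;1 -20 -20 0 0.589;1 -23 -23 0 0.589;1 -26 -26 0 0.589;1 -29 -29 0 0.589;1 -32 -32 0 0.589;1 -35 -35 0 0.589;1 -38 -38 0 0.589;1 -41 -41 0 0.589;1 -43 -43 0 0.589;1 -44 -43.7 0 0.589;1 -44 -43.7 2 0.589;1 -44 -43.7 5 0.589;1 -44 -43.7 8 0.589;1 -44 -43.7 8 0.589"

```text
time: 1.77
tool_pos: [0.4447, -0.065, 0.1187]
ee_rot: [-3.133, -0.011, 2.154]
wrist_force: [-0.8, 0.7, -1.5]
width: 0.0003
```

```bash
python3 - <<'E'
from h import *
p,d=snapshot("wrist"); p2,d2=snapshot("top");s,_=snapshot("side"); o=robot.get_obs(); print(o['tool_pos'],o['ee_rot'],o['wrist_force'],o['width'])
cw=calibration("wrist");print(cw)
f=lambda im,u,v,w,h:cv2.resize(im[v:v+h,u:u+w],(400,300),interpolation=cv2.INTER_CUBIC)
cv2.imwrite("pics/w1.png",np.hstack([cv2.resize(p,(400,300)),f(s,256,180,160,120)])[:,:,::-1])
E
```

```text
[ 0.44974089 -0.06631088  0.12649281] [3.14089331e+00 3.61692275e-04 2.15440867e+00] [-0.75549035  0.00425974  0.10327968] 0.000519817394972893
{'fx': 343.7786788217816, 'fy': 343.7786788217816, 'cx': 322.6538372325346, 'cy': 239.41690098892815, 'k1': -0.05725868667257876, 'tool_from_camera': array([[ 5.20692748e-04, -9.58145486e-01, -2.86281254e-01,
         8.28104820e-02],
       [ 9.99998874e-01,  9.01797817e-04, -1.19938466e-03,
         1.19380347e-04],
       [ 1.40735281e-03, -2.86280307e-01,  9.58144877e-01,
        -1.79245437e-01],
       [ 0.00000000e+00,  0.00000000e+00,  0.00000000e+00,
         1.00000000e+00]])}
```

View pics/w1.png

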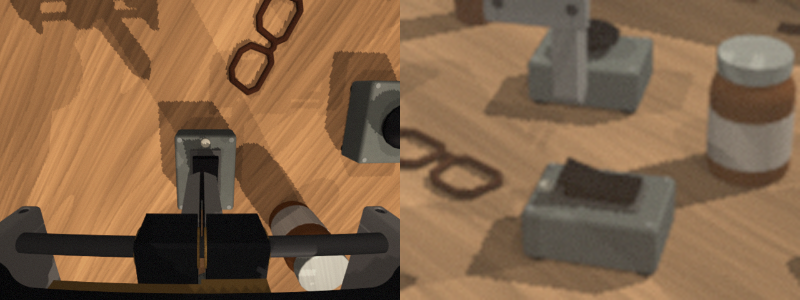

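The wrist view shows the lens at (206,142), centred ahead of the fingers. The fingers are over the raised half of the rocker and lined up with it. Pressing down now.

Request:
servo_tool --series "1 0 0 2 0;1 0 0 4 0;1 0 0 5 0;1 0 0 5.5 0;1 0 0 5.8 0;1 0 0 6.1 0;1 0 0 6.3 0;1 0 0 6.5 0;1 0 0 6.7 0;1 0 0 6.8 0;1 0 0 6.9 0;1 0 0 7 0;1 0 0 7 0;1 0 0 7 0"

```text
time: 3.08
tool_pos: [0.4499, -0.0666, 0.0562]
ee_rot: [3.14, 0.001, 2.154]
wrist_force: [-0.0, 2.7, 5.1]
width: 0.0005
```

Request:
servo_tool --series "1 0 0 0.1 0;1 0 0 0.15 0;1 0 0 0.2 0;1 0 0 0.2 0;1 0 0 0.2 0;1 0 0 0.2 0"

```text
time: 3.58
tool_pos: [0.45, -0.0666, 0.056]
ee_rot: [3.14, 0.001, 2.154]
wrist_force: [-3.7, 3.1, 13.7]
width: 0.0003
```

Request:
servo_tool --series "1 0 0 -1 0;1 0 0 -4 0;1 0 0 -8 0;1 0 0 -10 0;1 -2 0.2 -10 -0.05;1 -5 0.6 -10 -0.12;1 -8 0.9 -10 -0.2;1 -11 1.2 -10 -0.28;1 -14 1.6 -10 -0.36;1 -17 1.9 -10 -0.451;1 -20 2.2 -10 -0.451;1 -23 2.6 -10 -0.451;1 -25 2.8 -10 -0.451;1 -26.1 2.9 -10 -0.451;1 -26.1 2.9 -10 -0.451;1 -26.1 2.9 -8 -0.451;1 -26.1 2.9 -6 -0.451;1 -26.1 2.9 -5 -0.451;1 -26.1 2.9 -5 -0.451;1 -26.1 2.9 -5 -0.451"

```text
time: 5.25
tool_pos: [0.6165, -0.268, 0.1028]
ee_rot: [-3.141, -0.002, 2.605]
wrist_force: [0.9, -0.4, 0.1]
width: 0.0003
```

```bash
python3 - <<'E'
from h import *
s,_=snapshot("side");p,_=snapshot("top");w,_=snapshot("wrist"); o=robot.get_obs(); print(o['time'],o['tool_pos'],o['ee_rot'],o['wrist_force'])
f=lambda im,u,v,w,h:cv2.resize(im[v:v+h,u:u+w],(400,300),interpolation=cv2.INTER_CUBIC)
cv2.imwrite("pics/w2.png",np.vstack([np.hstack([f(s,296,230,80,60),f(s,396,200,120,90)]),np.hstack([f(p,326,214,80,60),cv2.resize(w,(400,300))])])[:,:,::-1])
E
```

```text
5.4 [ 0.61798328 -0.26887836  0.1053681 ] [3.14149744e+00 2.98391775e-03 2.60502003e+00] [ 1.01813225 -0.5854722   0.7989432 ]
```

View pics/w2.png

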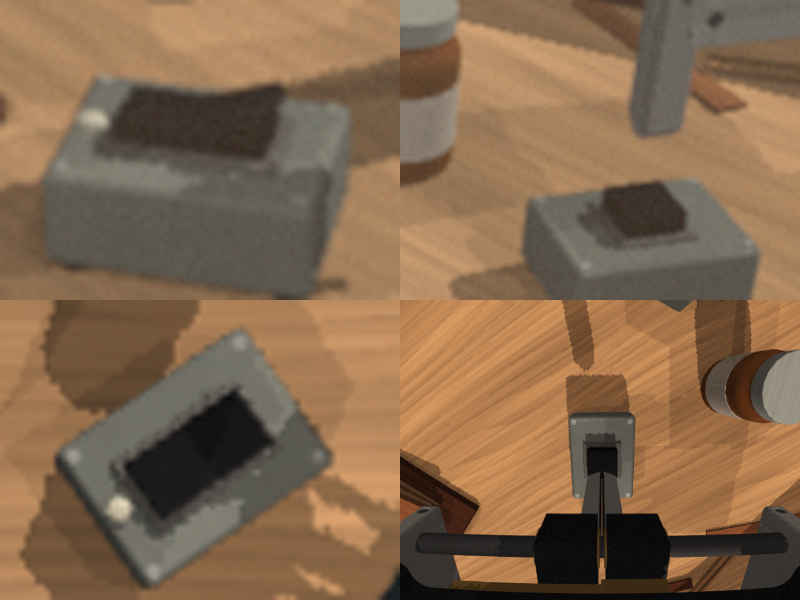

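The rocker's lens-end half now lies level and the other half has risen, and the box corners are where they were. The fingers are centred over the key. Pressing the key.

Request:
servo_tool --series "1 0 0 2 0;1 0 0 3.2 0;1 0 0 3.8 0;1 0 0 4.1 0;1 0 0 4.4 0;1 0 0 4.6 0;1 0 0 4.8 0;1 0 0 4.9 0;1 0 0 5.0 0;1 0 0 5.1 0;1 0 0 5.2 0;1 0 0 5.2 0;1 0 0 5.2 0;1 0 0 5.2 0"

```text
time: 6.57
tool_pos: [0.6175, -0.2687, 0.0542]
ee_rot: [3.142, 0.002, 2.605]
wrist_force: [-4.5, 2.7, 8.6]
width: 0.0008
```

Request:
servo_tool --series "1 0 0 0.1 0;1 0 0 0.2 0;1 0 0 0.2 0;1 0 0 0.2 0;1 0 0 0.2 0"

```text
time: 6.98
tool_pos: [0.6175, -0.2687, 0.0542]
ee_rot: [3.142, 0.002, 2.605]
wrist_force: [-7.8, 4.1, 15.2]
width: 0.0006
```

Request:
servo_tool --series "1 0 0 -1 0;1 0 0 -4 0;1 0 0 -8 0;1 0 0 -12 0;1 0 0 -15 0;1 1.5 1.4 -15 0;1 4 3.7 -15 0;1 7 6.5 -15 0;1 10 9.2 -15 0;1 13 12 -15 0;1 16 14.8 -15 0;1 19 17.6 -15 0;1 22 20.3 -15 0;1 25 23.1 -15 0;1 28 25.9 -15 0;1 31 28.6 -15 0;1 34 31.4 -15 0;1 37 34.2 -15 0;1 40 37 -15 0;1 42.7 39.5 -15 0"

```text
time: 8.65
tool_pos: [0.4519, 0.2918, 0.1998]
ee_rot: [3.139, 0.001, 2.606]
wrist_force: [1.0, 0.1, -1.1]
width: 0.0008
```

Request:
servo_tool --series "1 0 0 0 0;1 0 0 2 0;1 0 0 5 0;1 0 0 8 0;1 0 0 10 0;1 0 0 10 0;1 0 0 10 0"

```text
time: 9.23
tool_pos: [0.4521, 0.2885, 0.0985]
ee_rot: [-3.14, -0.001, 2.604]
wrist_force: [-0.1, -0.3, 0.8]
width: 0.0006
```

```bash
python3 - <<'E'
from h import *
s,_=snapshot("side");p,_=snapshot("top");w,_=snapshot("wrist"); o=robot.get_obs(); print(o['time'],o['tool_pos'],o['ee_rot'],o['wrist_force'])
f=lambda im,u,v,w,h:cv2.resize(im[v:v+h,u:u+w],(400,300),interpolation=cv2.INTER_CUBIC)
cv2.imwrite("pics/w3.png",np.vstack([np.hstack([f(s,428,240,80,60),f(s,188,150,120,90)]),np.hstack([f(p,404,146,80,60),cv2.resize(w,(400,300))])])[:,:,::-1])
E
```

```text
9.3833 [0.4540127  0.28966315 0.1019158 ] [3.13768395e+00 2.55134325e-03 2.60442548e+00] [-0.49032684  0.08988746 -0.30779628]
```

View pics/w3.png

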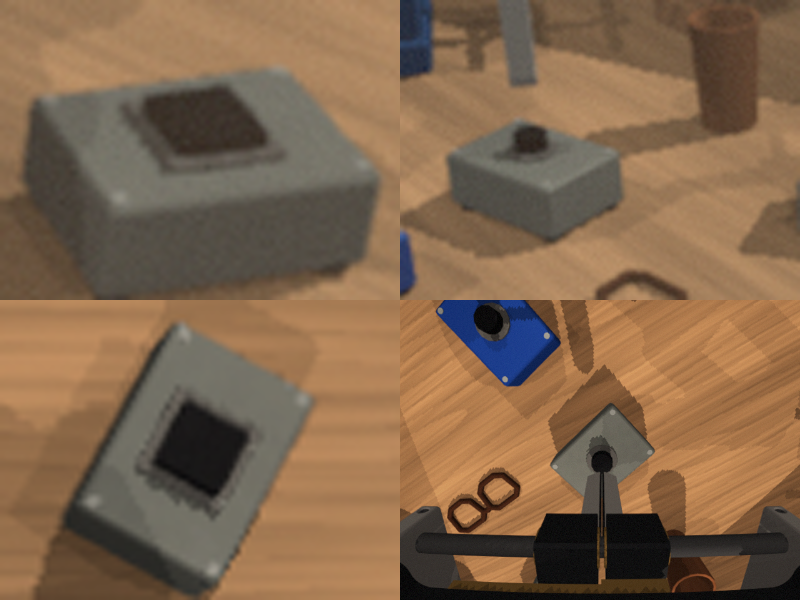

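The key is down and its box hasn't moved. The fingers are over the grey start button, with the blue decoy well off to the side. Pressing start and holding.

Request:
servo_tool --series "1 0 0 2 0;1 0 0 3 0;1 0 0 3.5 0;1 0 0 3.8 0;1 0 0 4.1 0;1 0 0 4.4 0;1 0 0 4.6 0;1 0 0 4.8 0;1 0 0 4.9 0;1 0 0 5.0 0;1 0 0 5.0 0;1 0 0 5.0 0;1 0 0 5.0 0;1 0 0 5.0 0"

```text
time: 10.55
tool_pos: [0.4525, 0.2892, 0.0539]
ee_rot: [3.141, 0.001, 2.605]
wrist_force: [-7.9, -5.3, 18.5]
width: 0.0005
```

Fully down at 0.054 m with 18 N. I'll hold for about 0.9 s, then lift.

Request:
servo_tool --series "1 0 0 0 0;1 0 0 0 0;1 0 0 0 0;1 0 0 0 0;1 0 0 0 0;1 0 0 0 0;1 0 0 0 0;1 0 0 0 0;1 0 0 0 0;1 0 0 0 0;1 0 0 0 0"

```text
time: 11.47
tool_pos: [0.4525, 0.2892, 0.054]
ee_rot: [3.141, 0.001, 2.605]
wrist_force: [-7.9, -5.0, 18.4]
width: 0.0004
```

Request:
servo_tool --series "1 0 0 -0.4 0;1 0 0 -1 0;1 0 0 -3 0;1 0 0 -6 0;1 0 0 -9 0;1 0 0 -12 0;1 0 0 -15 0;1 0 0 -18 0;1 0 0 -20 0;1 0 0 -20 0;1 0 0 -20 0;1 0 0 -20 0"

```text
time: 12.47
tool_pos: [0.452, 0.289, 0.2477]
ee_rot: [-3.14, -0.001, 2.605]
wrist_force: [0.2, -0.1, -1.6]
width: 0.0004
```

```bash
python3 - <<'E'
from h import *
s,_=snapshot("side");p,d=snapshot("top"); o=robot.get_obs(); print(o['time'],o['tool_pos'],o['wrist_force'])
f=lambda im,u,v,w,h:cv2.resize(im[v:v+h,u:u+w],(400,300),interpolation=cv2.INTER_CUBIC)
cv2.imwrite("pics/w4.png",np.vstack([np.hstack([f(s,188,170,80,60),f(s,220,170,320,240)]),np.hstack([f(p,160,221,80,60),f(p,160,130,320,240)])])[:,:,::-1])
p0=cv2.imread("pics/top0.png")[:,:,::-1]
for n,u,v in(("stop",283,175),("rock",366,244),("key",444,176),("jar",367,170),("eye",288,259),("blue",208,332),("beaker",190,168)):
    a=[cv2.cvtColor(np.ascontiguousarray(q[v-30:v+30,u-30:u+30]),cv2.COLOR_RGB2GRAY).astype(np.float32) for q in(p0,p)]
    print(n,cv2.phaseCorrelate(*a,cv2.createHanningWindow((60,60),cv2.CV_32F)))
E
```

```text
12.5667 [0.45161462 0.28881941 0.24687313] [ 0.23908972 -0.29397676  0.34817224]
stop ((0.06245854924525318, -0.015678125972701906), 0.9413066483868493)
rock ((0.2588560149161516, -0.38895600997935986), 0.8826144223743014)
key ((-0.2175849753165231, 0.19603691247920807), 0.895289900832706)
jar ((0.17004720697131503, -0.25333295614061413), 0.9965903560320536)
eye ((-0.019095506376714866, 7.255979973308513e-05), 0.9992805056439505)
blue ((0.05237268650562754, -0.07083470503421552), 0.9546362704700894)
beaker ((0.12944957655557943, 0.09154257142981947), 0.8861280592282613)
```

View pics/w4.png

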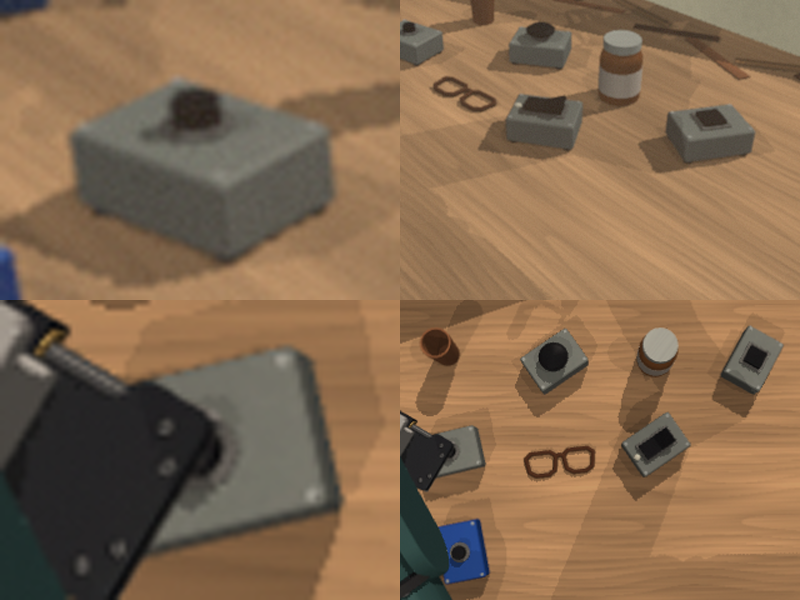

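The start button is back up, the rocker is on, the key is down, and nothing has shifted. Handing in.

```bash
python3 -c "
from bench import robot
print(robot.close_job())"
```

```text
the job is handed in; nothing more can be done
None
```

The spindle start sequence is done in the order asked, and I handed the job in at about 12.6 s. I pressed with the closed fingertips, straight down each time:

| Control | Fingertip height at the stop | Vertical force | State afterwards |
|---|---|---|---|
| Rocker, raised (lens) end | 56.0 mm | about 14 N | that half lies level, other half raised |
| Square key | 54.2 mm | about 15 N | stayed down |
| Grey round start button | 54 mm | about 18 N | held at least 0.9 s, then sprang back up |

**Last checks:** The final pictures show the rocker on, the key down, the start button up and the stop button unpressed. The arm is clear of everything, at about 0.25 m.

**Movement:** Comparing the top pictures before and after, the stop, rocker, key and blue boxes and the jar, beaker and spectacle front all moved less than half a pixel (about 1 mm). The largest readings were on the rocker and key boxes, whose look changed because the controls moved, and their corners look unchanged. The arm partly covered the start box in the last top picture, so I checked it by eye only; its visible edge and screws had not moved.

No check failed or disagreed.

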